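# Weigh a tin on the sliding-beam balance

## Task

Weigh the tin in the dish of the wooden beam balance: slide the beam lengthwise through its stand, without lifting it out and without touching the tin, until it balances level on the stand's ridge by itself with both ends in the air. Leave it balanced and still with the tin seated in the dish, and do not disturb the other things on the worktop.

Things in the scene. Friction and masses are not known exactly. Their poses are not given: they have to be found in the camera images.
- scale_stand: Wooden stand, fixed; foot 110 x 100 x 14 mm. Origin at the centre of its underside; x runs along the beam towards the steel weight, z up. Its fulcrum is a steel ridge, flat crest 16 mm wide along x (x = -8 to +8 mm) at z = 75 mm, between two upright cheeks (40 mm long in x, inner faces at y = +/-15 mm, tops at z = 99 mm) that guide the beam with 2 mm of play each side.
- ridge_top (a point): Centre of the ridge's flat top, 75 mm above the worktop; axes as the stand's. The crest sits on a rubber cushion and gives by up to 0.05 rad. The beam lies level when the joint centre of mass of beam and tin is over the crest. That happens with the ridge somewhere between x = -5 and -80 mm of the beam, depending on the tin's hidden mass; at the start it is at about +45 mm.
- beam: Loose beam, 0.30 kg. Origin at the middle of the bar's underside; x along it towards the steel weight, z up. Bar 26 mm wide, 10 mm thick (z = 0 to 10 mm), from the dish to x = +200 mm. At the start the dish is down on the worktop and the bar rises to the weight by 0.16 rad, more as it is slid. It rocks for 1 to 5 s before it settles. A touching hand can hold it: let go to see how it lies. Slid too far, the weight's end drops.
- weight_top (a point): Centre of the top face of the steel block fixed on the beam's high end, at beam x = +170, z = +28 mm. The block is 36 mm along the beam, 44 across, 62 high (beam z = -34 to +28 mm), edges rounded 3 mm; it stands 18 mm above the bar. Inner face (towards the tin) at beam x = +152, outer face at +188 mm; either can be pushed to slide the beam. Axes as the beam's.
- tin_center (a point): Centre of the food tin (75 mm across, 58 mm tall, axis z) standing loose in the dish, whose wall reaches 40 mm up its side. Its mass differs from run to run, about 0.15 to 0.4 kg. Not to be touched.
- dish_floor (a point): Centre of the inner floor of the round dish at the beam's end, at beam x = -150, z = -33 mm. Dish 88 mm across outside, rim at beam z = +7, underside at z = -38 mm. Axes as the beam's.
- lemon: Lemon, 83 x 58 x 58 mm, bystander; origin under its centre.
- garlic: Garlic bulb, 60 mm, bystander; origin under its centre.
- pinch_bowl: Small white bowl, 84 mm across, 42 mm tall, bystander; origin under its centre.
- teaspoon: Teaspoon, 137 mm long, bystander; origin under its centre.
- timer: Round kitchen timer, 62 mm across, 57 mm tall, bystander; origin under its centre.
There are look-alikes about, which are no part of the job. What is shaped like the part that bears tin_center but orange or purple is not meant.

How it is judged:
By the outcome, as a careful person would: the job done as asked, in the order asked, and still so for the second after the job is handed in, with the robot touching nothing.
It also fails if it takes over 64 s, if anything falls off the work surface, if the arm or the gripper's body presses on something with over 40 N, if the wrist force passes 120 N, or if a joint passes its speed limit or range.

## Robot

A 6-joint arm with a two-finger parallel gripper is mounted at the origin on a cart in front of the work surface, level with it; the furniture and walls round the work are solid. World frame = base frame: x ahead of the robot, y to its left, z up, the work surface at z = 0. Lengths are in m, angles in rad, forces in N, time in s.
With the tool pointing down it reaches from about 0.35 to 0.875 m from the base axis. Payload 4.2 kg.
Tool frame: the origin (TCP) lies on the front face of the gripper's body, between the roots of the fingers; the fingertips stand 70 mm ahead of it and the grasp point (between the pads) lies 51 mm ahead of it; z points along the fingers, y is the line along which they close (so a half turn about z gives the same grasp; the last joint's range is limited). The gripper opens to 87 mm and grips with 3 to 60 N. Pads are 19 mm wide; open, the fingers measure 117 mm over their backs; the gripper's body (75 mm by 190 mm) begins 51 mm behind the grasp point.
Start: joints at [-0.902, 0.385, 0.008, 0, -1.194, -0.259], TCP at [0.249, -0.573, 0.292] pointing down, gripper open.
Joint ranges: [-3.14, 3.14], [-1.21, 2.06], [-1.07, 1.41], [-3.16, 2.05], [-2.99, -0.16], [-3.1, 3.1]. Speed limits (rad/s): [2.79, 2.79, 3.14, 3.14, 3.14, 3.14].

## Interface

Orientations are given as a unit quaternion [x, y, z, w].
In Python, from station import robot gives the robot as it stands. The module is installed in compiled form; this text tells all that it offers.
- The arm moves only by the tool drive_tool, never from a script. Its argument "deltas" is a list of rows, each an object with "offset": the shift along the tool's x, y, z in mm, a list of three; "twist": the turn, a rotation vector about the tool's x, y, z in degrees, a list of three; "claw": the finger opening in mm, from 0 to 87. In form: [{"offset": [x, y, z], "twist": [wx, wy, wz], "claw": claw}, ...]. A call has 1 to 5 rows; each row shifts and turns the commanded pose from where the row before left it, along the tool's axes as they then stand; what a row does not reach is not made up. A row lasts 1/12 s, in which the tool goes at most 41.7 mm and 7.16 degrees, less where a joint would pass 70% of its speed; a pose out of reach is approached as far as the arm can. A call is refused whole if a number of a shift passes 41.7 or a number of a turn 7.16, either way. A call with a gripper value outside its range is refused whole. The fingers move at their own pace and stop on an object; "grip_force" is the grip in N (left out, the last holds). Time passes only in rows, so rows that do not move let the fingers close. It gives the time, the measured TCP pose, the force, the opening and the grip force at its end, in the units of the state.
- robot.sense(): the state, without advancing time (a new reading comes with each control period).
- robot.grab_frame(name): name is "scene" or "top" or "wrist"; returns a dict with "color" (384x512x3 uint8, blue, green, red), "K" (3x3 intrinsics, pixels), "k1" (the pictures are not rectified: a ray, as slopes to the right and down, at radius r is drawn at 1 + k1 r^2 times it, then the intrinsics apply), "rvec" (rotation vector, rad) and "tvec" (3), from world to camera coordinates, as OpenCV has them. Camera axes: x right, y down, z forward; pixel columns grow to the right and rows downward; lengths in m; the calibration is good to about 2 mm. A picture is of the moment at which its call begins. There is no depth.
- robot.finish_job(): hands the job in; it is judged then, once.
Trained networks look in a picture, given as the dict that the camera call returned (one of the last four; its "shot" number tells which), for a name from the list of things; names that differ only in an ending like _2 or _b are one class to them, and where a whole thing is asked for, a point or a joint stands for the part that bears it (a point fixed in the world has none). Each returns a list of dicts, best first, with "confidence" (0 to 1); they miss things now and then, are a little off and sometimes report something else, mostly with a low value. They report only what shows in the picture. A call takes as long as a camera call. They do not tell look-alikes from the thing itself.
- robot.masks_of(picture, thing): "pixels" (384x512 bool, what is visible of it) and "box" ([left, top, right, bottom] in pixels, round what is visible of it).
The state is a dict: "time": time; "qpos": joint angles; "joint_velocities": joint speeds; "joint_torque": joint torques, N m; "tcp_pos": TCP position; "tcp_rot": TCP orientation; "force": force on the tool from outside, world axes, zero at the start; "torque": the same for the moment, N m; "grip_width": opening from 0.0 (shut) to 1.0 (fully open); "finger_force": force on a finger pad.
Only numpy, scipy, OpenCV 4.12 (cv2) and the standard library are available. Lean on these libraries where they do the work, as an engineer would, in place of code of your own. Each camera call takes 0.05 s, during which the arm holds its last target. There are 200 camera calls.

## Working session

There is one attempt and no reset: what is moved stays moved. The work goes in short steps, Python scripts to look and compute and a tool call to move; the robot and the scene stay as the last step left them, time stands still between calls to the robot, and variables do not carry over. Pictures are saved under pics/ and viewed, at most 10 in all, crops included, and the job is handed in when it is done.

Besides the shell and the picture viewer there is one more tool, called after "Request:" in YAML: its name, and indented under it one key for each argument. drive_tool: Moves the arm, as the interface text tells. Its arguments: {"type":"object","properties":{"deltas":{"type":"array"},"grip_force":{"type":"number"}},"required":["deltas"]}

```bash
mkdir -p pics
cat > h.py <<'E'
from station import robot
import numpy as np, cv2
from scipy.spatial.transform import Rotation as R
def cam(f):
    Rm=cv2.Rodrigues(np.array(f["rvec"],float))[0]; t=np.array(f["tvec"],float).ravel()
    return Rm,t,np.array(f["K"]),float(f["k1"])
def proj(f,P):
    Rm,t,K,k=cam(f); c=np.atleast_2d(P)@Rm.T+t; s=c[:,:2]/c[:,2:]
    s=s*(1+k*(s**2).sum(1,keepdims=True)); return s*[K[0,0],K[1,1]]+[K[0,2],K[1,2]]
def ray(f,uv):
    Rm,t,K,k=cam(f); d=(np.array(uv,float)-[K[0,2],K[1,2]])/[K[0,0],K[1,1]]; s=d.copy()
    for _ in range(20): s=d/(1+k*(s@s))
    return -Rm.T@t, Rm.T@np.r_[s,1]
def onz(f,uv,z):
    o,d=ray(f,uv); return o+d*(z-o[2])/d[2]
E
python3 - <<'E'
from h import *
for n in ("scene","top"):
    f=robot.grab_frame(n); cv2.imwrite(f"pics/{n}0.png",f["color"])
    Rm,t,K,k=cam(f); print(n,(-Rm.T@t).round(3),K[0,0],k)
    for th in ("scale_stand","beam","weight_top","tin_center","dish_floor","lemon","garlic","pinch_bowl","teaspoon","timer"):
        print(th,[(np.array(m["box"]).round().tolist(),round(m["confidence"],2)) for m in robot.masks_of(f,th)])
print(robot.sense())
E
```

```text
scene [0.22  0.625 0.76 ] 351.4957987527448 -0.09727247470591092
scale_stand [([278.0, 186.0, 328.0, 240.0], 0.65), ([245.0, 159.0, 334.0, 284.0], 0.27)]
beam [([242.0, 160.0, 335.0, 288.0], 0.91), ([243.0, 162.0, 269.0, 180.0], 0.74)]
weight_top [([246.0, 159.0, 337.0, 284.0], 0.81), ([243.0, 162.0, 271.0, 178.0], 0.74)]
tin_center [([201.0, 275.0, 238.0, 317.0], 0.98), ([195.0, 325.0, 229.0, 370.0], 0.9), ([246.0, 244.0, 281.0, 280.0], 0.72), ([134.0, 269.0, 172.0, 306.0], 0.65)]
dish_floor [([247.0, 156.0, 338.0, 286.0], 0.92)]
lemon [([244.0, 161.0, 270.0, 181.0], 0.93)]
garlic []
pinch_bowl [([136.0, 269.0, 174.0, 305.0], 0.69)]
teaspoon [([188.0, 230.0, 211.0, 246.0], 0.6), ([208.0, 194.0, 251.0, 211.0], 0.47)]
timer [([273.0, 137.0, 292.0, 160.0], 0.65)]
top [0.469 0.112 1.288] 490.6336918185877 -0.09475598204730394
scale_stand [([282.0, 211.0, 327.0, 250.0], 0.91)]
beam [([215.0, 218.0, 369.0, 256.0], 0.94)]
weight_top [([221.0, 218.0, 364.0, 254.0], 0.8)]
tin_center [([207.0, 224.0, 240.0, 252.0], 0.88), ([126.0, 236.0, 161.0, 265.0], 0.8), ([161.0, 213.0, 196.0, 242.0], 0.7
[... 479 characters left out ...]
me': 1.1, 'qpos': array([-9.02399834e-01,  3.84671246e-01,  7.91637406e-03,  2.61329860e-05,
       -1.19403706e+00, -2.58631615e-01]), 'joint_velocities': array([ 0.00274355, -0.00197277, -0.00032736,  0.0006609 , -0.00088449,
       -0.00040119]), 'joint_torque': array([-6.26209858e-04, -3.90482569e+01,  1.87624329e+01,  4.22436699e+00,
        1.54820719e-02, -3.30052376e-05]), 'tcp_pos': array([ 0.2490218 , -0.57322238,  0.29227775]), 'tcp_rot': array([-2.03456766e-01,  9.79083931e-01, -7.39773408e-06, -9.88562243e-06]), 'force': array([ 0.41154366,  0.45041523, -0.23576022]), 'torque': array([ 0.02875074,  0.0119291 , -0.00929914]), 'finger_force': 0.0, 'grip_width': 0.9973199093263908}
```

View top.

Run:
```python
import cv2
a=cv2.imread("pics/top0.png")[120:290,110:410]; cv2.imwrite("pics/top0c.png",cv2.resize(a,None,fx=2.6,fy=2.6,interpolation=cv2.INTER_CUBIC))
a=cv2.imread("pics/scene0.png")[120:384,120:360]; cv2.imwrite("pics/scene0c.png",cv2.resize(a,None,fx=2.25,fy=2.25,interpolation=cv2.INTER_CUBIC))
```

```text
(no output)
```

View pics/top0c.png

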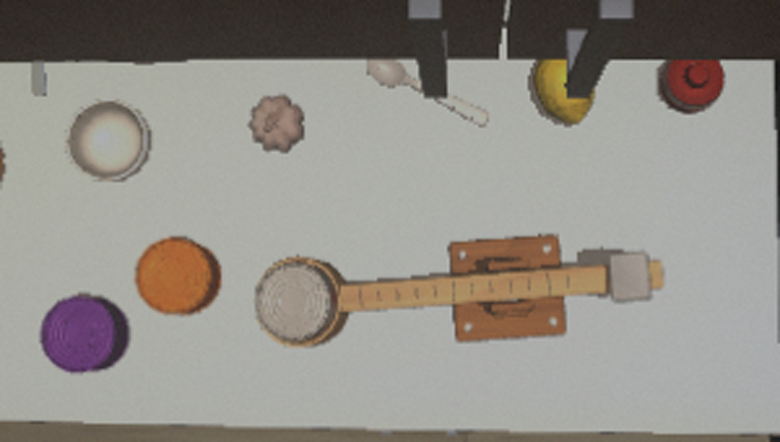

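View pics/scene0c.png

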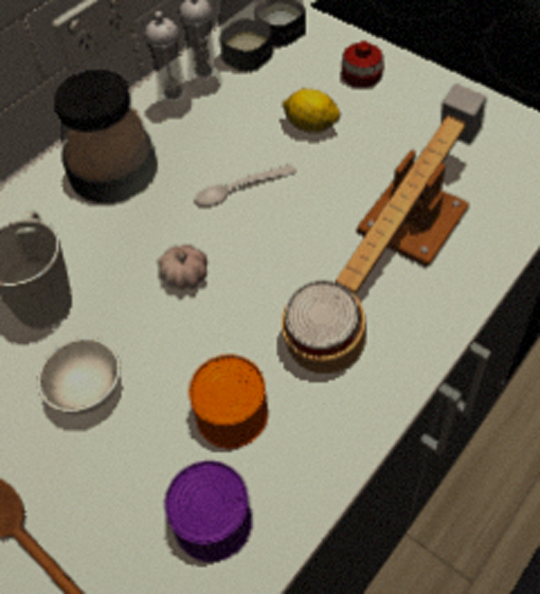

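The candidates for the tin in the top view are the grey tin in the dish at (224,236), the orange one at (178,225) and the purple one at (143,248). I take the grey one: it is the only one in the dish, and the two crops confirm this. The weight is at about (352,226) and the stand's foot is centred near (305,231).

Run:
```python
from h import *
import pickle
f=robot.grab_frame("top"); g=robot.grab_frame("scene"); pickle.dump((f,g),open("f0.pkl","wb"))
c=lambda u,v:(u/2.6+110-.3,v/2.6+120-.3)
s=lambda u,v:(u/2.25+120-.3,v/2.25+120-.3)
C=np.array([onz(f,c(*p),.014) for p in [(450,242),(557,235),(566,333),(456,342)]]); print("foot",C.round(3),C.mean(0).round(4))
print("edges",np.linalg.norm(np.roll(C,-1,0)-C,axis=1))
print("tin",onz(f,c(295,300),.063),"wt",onz(f,c(630,276),.122),"scene:wt",onz(g,s(464,98),.122),"tin",onz(g,s(322,315),.063))
C2=np.array([onz(g,s(*p),.014) for p in [(358,224),(427,262),(469,205)]]);print(C2.round(3),C2[[0,2]].mean(0))
```

```text
foot [[0.55  0.126 0.014]
 [0.558 0.02  0.014]
 [0.461 0.011 0.014]
 [0.451 0.12  0.014]] [0.5051 0.0694 0.014 ]
edges [0.10665924 0.09731216 0.10894411 0.09940992]
tin [0.4899877  0.27461433 0.063     ] wt [ 0.51350976 -0.03807125  0.122     ] scene:wt [ 0.5086043  -0.03455768  0.122     ] tin [0.48289208 0.27805962 0.063     ]
[[0.545 0.126 0.014]
 [0.448 0.123 0.014]
 [0.453 0.019 0.014]] [0.49900517 0.07225964 0.014     ]
```

Request:
drive_tool:
  deltas:
    - {"offset": [-28, 27, 0], "twist": [0, 0, 0], "claw": 0}
    - {"offset": [-28, 27, 0], "twist": [0, 0, 0], "claw": 0}
    - {"offset": [-28, 27, 0], "twist": [0, 0, 0], "claw": 0}
    - {"offset": [-28, 27, 0], "twist": [0, 0, 0], "claw": 0}
    - {"offset": [-28, 27, 0], "twist": [0, 0, 0], "claw": 0}
  grip_force: 20

```text
time: 1.62
tcp_pos: [0.3239, -0.3921, 0.2923]
tcp_rot: [-0.203, 0.979, -0.0, 0.0]
force: [1.0, 0.3, 0.3]
grip_width: 0.708
finger_force: 0.0
```

Request:
drive_tool:
  deltas:
    - {"offset": [-28, 27, 0], "twist": [0, 0, 0], "claw": 0}
    - {"offset": [-28, 27, 0], "twist": [0, 0, 0], "claw": 0}
    - {"offset": [-28, 27, 0], "twist": [0, 0, 0], "claw": 0}
    - {"offset": [-28, 27, 0], "twist": [0, 0, 0], "claw": 0}
    - {"offset": [-28, 27, 0], "twist": [0, 0, 0], "claw": 0}

```text
time: 2.03
tcp_pos: [0.3986, -0.2122, 0.2927]
tcp_rot: [-0.203, 0.979, -0.0, 0.0]
force: [0.4, -0.5, 0.0]
grip_width: 0.326
finger_force: 0.0
```

Request:
drive_tool:
  deltas:
    - {"offset": [-28, 27, 0], "twist": [0, 0, 0], "claw": 0}
    - {"offset": [-28, 27, 0], "twist": [0, 0, 0], "claw": 0}
    - {"offset": [-28, 27, 0], "twist": [0, 0, 0], "claw": 0}
    - {"offset": [-28, 27, 0], "twist": [0, 0, 0], "claw": 0}
    - {"offset": [-28, 27, 0], "twist": [0, 0, 0], "claw": 0}

```text
time: 2.45
tcp_pos: [0.4732, -0.0324, 0.2928]
tcp_rot: [-0.204, 0.979, -0.0, 0.001]
force: [0.6, -0.3, 0.4]
grip_width: 0.018
finger_force: 0.0
```

Request:
drive_tool:
  deltas:
    - {"offset": [0, 0, 10], "twist": [0, 0, 6.4], "claw": 0}
    - {"offset": [0, 0, 10], "twist": [0, 0, 6.4], "claw": 0}
    - {"offset": [0, 0, 10], "twist": [0, 0, 6.4], "claw": 0}
    - {"offset": [0, 0, 0], "twist": [0, 0, 0], "claw": 0}

```text
time: 2.78
tcp_pos: [0.4719, -0.0341, 0.2605]
tcp_rot: [-0.037, 0.999, -0.0, -0.002]
force: [0.1, -0.0, -1.4]
grip_width: 0.004
finger_force: 0.0
```

Run:
```python
from h import *
f=robot.grab_frame("wrist"); g=robot.grab_frame("scene")
Rm,t,K,k=cam(f); print((-Rm.T@t).round(3)); 
a=cv2.resize(f["color"],(400,300)); b=cv2.resize(g["color"][130:310,170:360],(400,379),interpolation=cv2.INTER_CUBIC)[:300]
b=cv2.resize(g["color"][140:300,190:360],(400,376),interpolation=cv2.INTER_CUBIC)
cv2.imwrite("pics/w1.png",np.hstack([np.pad(a,((0,76),(0,0),(0,0))),b]))
```

```text
[ 0.393 -0.039  0.353]
```

View pics/w1.png

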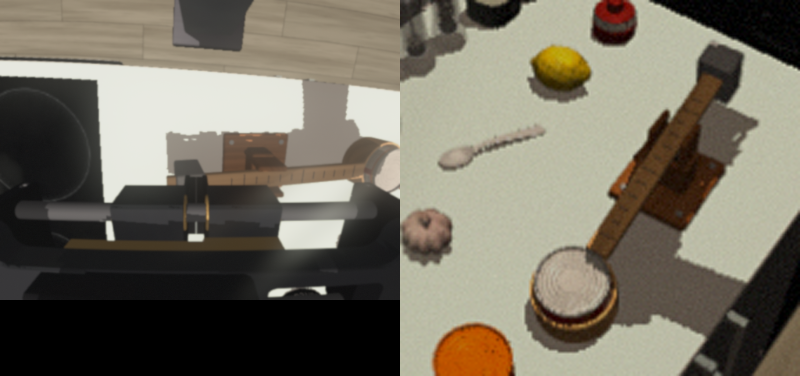

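The wrist view shows the block at about (239,215) px, with the fingers above it, and the scene view shows nothing moved. The fingers go down between the stand's cheeks and the block's inner face, above the bar.

Request:
drive_tool:
  deltas:
    - {"offset": [-20, 27, 0], "twist": [0, 0, 0], "claw": 0}
    - {"offset": [-19, 26, 0], "twist": [0, 0, 0], "claw": 0}
    - {"offset": [0, 0, 35], "twist": [0, 0, 0], "claw": 0}
    - {"offset": [0, 0, 30], "twist": [0, 0, 0], "claw": 0}
    - {"offset": [0, 0, 17], "twist": [0, 0, 0], "claw": 0}

```text
time: 3.3
tcp_pos: [0.5072, 0.0214, 0.1783]
tcp_rot: [-0.038, 0.999, -0.0, -0.001]
force: [-0.7, -0.3, -0.0]
grip_width: 0.008
finger_force: 0.0
```

Request:
drive_tool:
  deltas:
    - {"offset": [0, -5, 0], "twist": [0, 0, 0], "claw": 0}
    - {"offset": [0, -5, 0], "twist": [0, 0, 0], "claw": 0}
    - {"offset": [0, 0, 0], "twist": [0, 0, 0], "claw": 0}

```text
time: 3.55
tcp_pos: [0.5098, 0.0106, 0.182]
tcp_rot: [-0.038, 0.999, 0.0, 0.002]
force: [1.2, -0.9, 0.4]
grip_width: 0.004
finger_force: 0.0
```

Run:
```python
from h import *
f=robot.grab_frame("top"); g=robot.grab_frame("scene"); w=robot.grab_frame("wrist")
b=cv2.resize(g["color"][130:290,200:360],(400,400),interpolation=cv2.INTER_CUBIC)
a=cv2.resize(w["color"][130:290,150:310],(400,400),interpolation=cv2.INTER_CUBIC)
cv2.imwrite("pics/w2.png",np.hstack([a,b])); print(robot.sense()["tcp_pos"])
```

```text
[0.50946199 0.0111989  0.18204112]
```

View pics/w2.png

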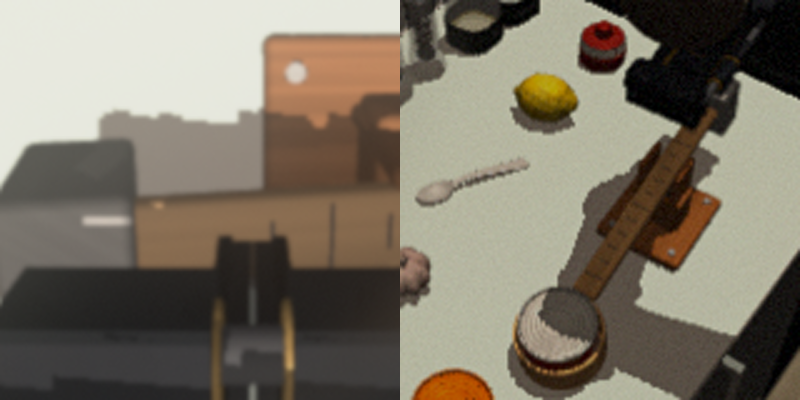

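The wrist crop shows the fingers clear above the bar, with a gap to the block's inner face from about x=135 to x=218. The dish, tin and stand look undisturbed.

Request:
drive_tool:
  deltas:
    - {"offset": [0, -4, 0], "twist": [0, 0, 0], "claw": 0}
    - {"offset": [0, -4, 0], "twist": [0, 0, 0], "claw": 0}
    - {"offset": [0, -4, 0], "twist": [0, 0, 0], "claw": 0}
    - {"offset": [0, -4, 0], "twist": [0, 0, 0], "claw": 0}
    - {"offset": [0, -4, -1], "twist": [0, 0, 0], "claw": 0}

```text
time: 4.12
tcp_pos: [0.51, -0.0091, 0.1812]
tcp_rot: [-0.037, 0.999, -0.0, -0.0]
force: [0.6, -0.3, 0.0]
grip_width: 0.006
finger_force: 0.0
```

Request:
drive_tool:
  deltas:
    - {"offset": [0, -4, -1], "twist": [0, 0, 0], "claw": 0}
    - {"offset": [0, -4, -1], "twist": [0, 0, 0], "claw": 0}
    - {"offset": [0, -4, -1], "twist": [0, 0, 0], "claw": 0}
    - {"offset": [0, -4, -1], "twist": [0, 0, 0], "claw": 0}
    - {"offset": [0, -4, -1], "twist": [0, 0, 0], "claw": 0}

```text
time: 4.53
tcp_pos: [0.5116, -0.0286, 0.1862]
tcp_rot: [-0.037, 0.999, 0.0, -0.0]
force: [-0.4, 5.1, -1.4]
grip_width: 0.003
finger_force: 2.2
```

Run:
```python
from h import *
g=robot.grab_frame("scene"); w=robot.grab_frame("wrist")
b=cv2.resize(g["color"][130:290,200:360],(400,400),interpolation=cv2.INTER_CUBIC)
a=cv2.resize(w["color"][130:290,150:310],(400,400),interpolation=cv2.INTER_CUBIC)
cv2.imwrite("pics/w3.png",np.hstack([a,b])); print(robot.sense()["tcp_pos"])
```

```text
[ 0.51160741 -0.02920927  0.18645104]
```

View pics/w3.png

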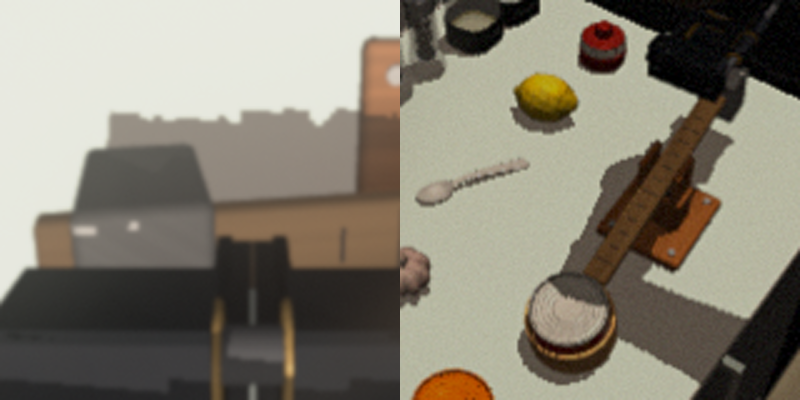

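The fingers are now on the block's inner face (crop x≈213) and pushing. The dish has moved towards the stand, so the slide works. I add a numeric check that triangulates the tin, and keep pushing.

```bash
cat >> h.py <<'E'
def tin(ref=None):
    out=[]; fs=[robot.grab_frame(n) for n in ("top","scene")]; best=None
    for f in fs:
        out.append([(np.array(np.nonzero(m["pixels"]))[::-1].mean(1),m["confidence"]) for m in robot.masks_of(f,"tin_center")])
    for a,ca in out[0]:
        for b,cb in out[1]:
            o1,d1=ray(fs[0],a); o2,d2=ray(fs[1],b)
            s=np.linalg.lstsq(np.c_[d1,-d2],o2-o1,rcond=None)[0]; p,q=o1+s[0]*d1,o2+s[1]*d2
            P=(p+q)/2; e=np.linalg.norm(p-q)
            if e<.015 and .12<P[1]<.30 and 0<P[2]<.16: print("tin",P.round(4),"err",e.round(4),ca,cb)
    s=robot.sense(); print(s["time"],s["tcp_pos"].round(4),s["force"].round(1))
E
python3 -c "from h import *; tin()"
```

```text
tin [0.4881 0.2572 0.0547] err 0.0059 0.69 0.74
4.8333 [ 0.5116 -0.0289  0.1864] [ 0.4 -0.2 -0.3]
```

Request:
drive_tool:
  deltas:
    - {"offset": [0, -4, -1], "twist": [0, 0, 0], "claw": 0}
    - {"offset": [0, -4, -1], "twist": [0, 0, 0], "claw": 0}
    - {"offset": [0, -4, -1], "twist": [0, 0, 0], "claw": 0}
    - {"offset": [0, -4, -1], "twist": [0, 0, 0], "claw": 0}
    - {"offset": [0, -4, -1], "twist": [0, 0, 0], "claw": 0}

```text
time: 5.25
tcp_pos: [0.5134, -0.0477, 0.1915]
tcp_rot: [-0.037, 0.999, 0.001, 0.001]
force: [-1.2, 5.8, 0.4]
grip_width: 0.006
finger_force: 3.3
```

Request:
drive_tool:
  deltas:
    - {"offset": [0, -4, -1.5], "twist": [0, 0, 0], "claw": 0}
    - {"offset": [0, -4, -1.5], "twist": [0, 0, 0], "claw": 0}
    - {"offset": [0, -4, -1.5], "twist": [0, 0, 0], "claw": 0}
    - {"offset": [0, 0, 0], "twist": [0, 0, 0], "claw": 0}

```text
time: 5.58
tcp_pos: [0.5143, -0.0603, 0.1962]
tcp_rot: [-0.037, 0.999, 0.0, 0.001]
force: [-0.4, 3.9, 0.3]
grip_width: 0.006
finger_force: 2.0
```

```bash
python3 -c "from h import *; tin()"
```

```text
tin [0.4927 0.2226 0.052 ] err 0.0039 0.65 0.81
5.7833 [ 0.514  -0.0603  0.1958] [-0.4  4.1  0.3]
```

Request:
drive_tool:
  deltas:
    - {"offset": [0, -4, -1.6], "twist": [0, 0, 0], "claw": 0}
    - {"offset": [0, -4, -1.6], "twist": [0, 0, 0], "claw": 0}
    - {"offset": [0, 0, 0], "twist": [0, 0, 0], "claw": 0}
    - {"offset": [0, 5, 0], "twist": [0, 0, 0], "claw": 0}
    - {"offset": [0, 0, 0], "twist": [0, 0, 0], "claw": 0}

```text
time: 6.2
tcp_pos: [0.514, -0.0634, 0.1989]
tcp_rot: [-0.038, 0.999, -0.001, -0.0]
force: [0.3, -0.1, -0.1]
grip_width: 0.006
finger_force: 0.0
```

Request:
drive_tool:
  deltas:
    - {"offset": [0, 0, 0], "twist": [0, 0, 0], "claw": 0}
    - {"offset": [0, 0, 0], "twist": [0, 0, 0], "claw": 0}
    - {"offset": [0, 0, 0], "twist": [0, 0, 0], "claw": 0}
    - {"offset": [0, 0, 0], "twist": [0, 0, 0], "claw": 0}
    - {"offset": [0, 0, 0], "twist": [0, 0, 0], "claw": 0}

```text
time: 6.62
tcp_pos: [0.5141, -0.0635, 0.1989]
tcp_rot: [-0.037, 0.999, -0.0, -0.0]
force: [-0.9, -0.1, 0.3]
grip_width: 0.002
finger_force: 0.0
```

```bash
python3 -c "from h import *; tin()"
```

```text
tin [0.4933 0.2157 0.0536] err 0.0055 0.94 0.81
6.8167 [ 0.5142 -0.0635  0.199 ] [ 0.4 -0.7 -0.7]
```

Request:
drive_tool:
  deltas:
    - {"offset": [0, -5, -1], "twist": [0, 0, 0], "claw": 0}
    - {"offset": [0, -5, -2], "twist": [0, 0, 0], "claw": 0}
    - {"offset": [0, -4, -2], "twist": [0, 0, 0], "claw": 0}
    - {"offset": [0, 0, 0], "twist": [0, 0, 0], "claw": 0}
    - {"offset": [0, 5, 0], "twist": [0, 0, 0], "claw": 0}

```text
time: 7.23
tcp_pos: [0.515, -0.0731, 0.2042]
tcp_rot: [-0.037, 0.999, -0.0, 0.0]
force: [-0.8, -0.4, -0.0]
grip_width: 0.002
finger_force: 0.0
```

Request:
drive_tool:
  deltas:
    - {"offset": [0, 0, 0], "twist": [0, 0, 0], "claw": 0}
    - {"offset": [0, 0, 0], "twist": [0, 0, 0], "claw": 0}
    - {"offset": [0, 0, 0], "twist": [0, 0, 0], "claw": 0}
    - {"offset": [0, 0, 0], "twist": [0, 0, 0], "claw": 0}
    - {"offset": [0, 0, 0], "twist": [0, 0, 0], "claw": 0}

```text
time: 7.65
tcp_pos: [0.5148, -0.0725, 0.2039]
tcp_rot: [-0.037, 0.999, -0.0, -0.0]
force: [0.5, -0.3, -0.4]
grip_width: 0.007
finger_force: 0.0
```

```bash
python3 -c "from h import *; tin()"
```

```text
tin [0.494  0.2038 0.0528] err 0.0041 0.9 0.6
7.85 [ 0.5148 -0.0724  0.204 ] [ 0.5 -0.3 -0.5]
```

Request:
drive_tool:
  deltas:
    - {"offset": [0, -5, -1], "twist": [0, 0, 0], "claw": 0}
    - {"offset": [0, -5, -2], "twist": [0, 0, 0], "claw": 0}
    - {"offset": [0, -4, -2], "twist": [0, 0, 0], "claw": 0}
    - {"offset": [0, 0, 0], "twist": [0, 0, 0], "claw": 0}
    - {"offset": [0, 5, 0], "twist": [0, 0, 0], "claw": 0}

```text
time: 8.27
tcp_pos: [0.5157, -0.0821, 0.2092]
tcp_rot: [-0.037, 0.999, -0.0, 0.0]
force: [-0.6, -0.3, -0.4]
grip_width: 0.006
finger_force: 0.0
```

Request:
drive_tool:
  deltas:
    - {"offset": [0, 0, 0], "twist": [0, 0, 0], "claw": 0}
    - {"offset": [0, 0, 0], "twist": [0, 0, 0], "claw": 0}
    - {"offset": [0, 0, 0], "twist": [0, 0, 0], "claw": 0}
    - {"offset": [0, 0, 0], "twist": [0, 0, 0], "claw": 0}
    - {"offset": [0, 0, 0], "twist": [0, 0, 0], "claw": 0}

```text
time: 8.68
tcp_pos: [0.5155, -0.0815, 0.209]
tcp_rot: [-0.037, 0.999, -0.0, -0.0]
force: [-0.1, 0.1, 0.3]
grip_width: 0.001
finger_force: 0.0
```

```bash
python3 -c "
from h import *
tin()
w=robot.grab_frame('wrist');g=robot.grab_frame('scene')
b=cv2.resize(g['color'][130:290,200:360],(400,400),interpolation=cv2.INTER_CUBIC)
a=cv2.resize(w['color'][130:290,150:310],(400,400),interpolation=cv2.INTER_CUBIC)
cv2.imwrite('pics/w4.png',np.hstack([a,b]))"
```

```text
tin [0.4949 0.194  0.0535] err 0.0031 0.82 0.7
8.8833 [ 0.5155 -0.0814  0.2089] [-0.6  0.1  0.2]
```

View pics/w4.png

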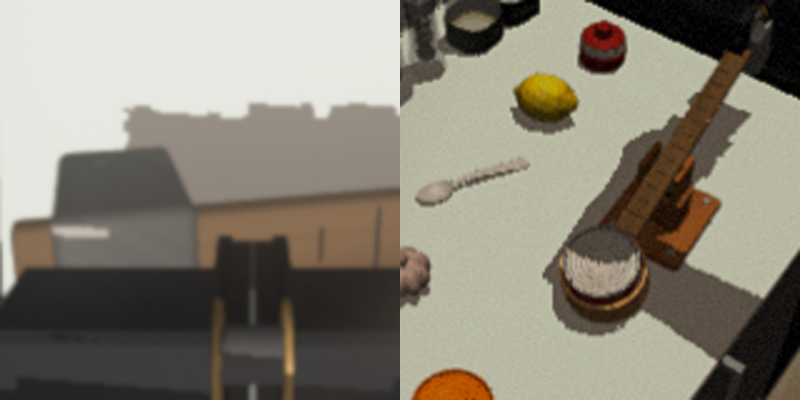

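The beam is still tilted with the dish down. There is a small clear gap between the fingers and the block (x 195–218), and their height relative to the block is unchanged. Continue.

Request:
drive_tool:
  deltas:
    - {"offset": [0, -5, -1], "twist": [0, 0, 0], "claw": 0}
    - {"offset": [0, -5, -2], "twist": [0, 0, 0], "claw": 0}
    - {"offset": [0, -4, -2], "twist": [0, 0, 0], "claw": 0}
    - {"offset": [0, 0, 0], "twist": [0, 0, 0], "claw": 0}
    - {"offset": [0, 5, 0], "twist": [0, 0, 0], "claw": 0}

```text
time: 9.4
tcp_pos: [0.5164, -0.0912, 0.2142]
tcp_rot: [-0.037, 0.999, -0.0, 0.0]
force: [0.1, 0.1, -0.4]
grip_width: 0.001
finger_force: 0.0
```

Request:
drive_tool:
  deltas:
    - {"offset": [0, 0, 0], "twist": [0, 0, 0], "claw": 0}
    - {"offset": [0, 0, 0], "twist": [0, 0, 0], "claw": 0}
    - {"offset": [0, 0, 0], "twist": [0, 0, 0], "claw": 0}
    - {"offset": [0, 0, 0], "twist": [0, 0, 0], "claw": 0}
    - {"offset": [0, 0, 0], "twist": [0, 0, 0], "claw": 0}

```text
time: 9.82
tcp_pos: [0.5162, -0.0905, 0.214]
tcp_rot: [-0.037, 0.999, -0.0, 0.0]
force: [0.5, 0.2, 0.0]
grip_width: 0.007
finger_force: 0.0
```

```bash
python3 -c "from h import *; tin()"
```

```text
tin [0.4963 0.1824 0.051 ] err 0.0036 0.57 0.72
10.0167 [ 0.5162 -0.0904  0.214 ] [0.4 0.1 0.9]
```

Request:
drive_tool:
  deltas:
    - {"offset": [0, -5, -1], "twist": [0, 0, 0], "claw": 0}
    - {"offset": [0, -5, -2.5], "twist": [0, 0, 0], "claw": 0}
    - {"offset": [0, -4, -2], "twist": [0, 0, 0], "claw": 0}
    - {"offset": [0, 0, 0], "twist": [0, 0, 0], "claw": 0}
    - {"offset": [0, 5, 0], "twist": [0, 0, 0], "claw": 0}

```text
time: 10.43
tcp_pos: [0.5171, -0.1002, 0.2198]
tcp_rot: [-0.037, 0.999, -0.001, 0.0]
force: [0.3, 0.1, 0.2]
grip_width: 0.006
finger_force: 0.0
```

Request:
drive_tool:
  deltas:
    - {"offset": [0, 0, 0], "twist": [0, 0, 0], "claw": 0}
    - {"offset": [0, 0, 0], "twist": [0, 0, 0], "claw": 0}
    - {"offset": [0, 0, 0], "twist": [0, 0, 0], "claw": 0}
    - {"offset": [0, 0, 0], "twist": [0, 0, 0], "claw": 0}
    - {"offset": [0, 0, 0], "twist": [0, 0, 0], "claw": 0}

```text
time: 10.85
tcp_pos: [0.5169, -0.0994, 0.2195]
tcp_rot: [-0.037, 0.999, -0.0, 0.0]
force: [-0.1, 0.0, -0.2]
grip_width: 0.003
finger_force: 0.0
```

```bash
python3 -c "from h import *; tin()"
```

```text
tin [0.4973 0.1731 0.0581] err 0.0037 0.62 0.7
11.05 [ 0.5169 -0.0994  0.2195] [ 0.4  0.1 -0.3]
```

Request:
drive_tool:
  deltas:
    - {"offset": [0, 0, 0], "twist": [0, 0, 0], "claw": 0}
    - {"offset": [0, 0, 0], "twist": [0, 0, 0], "claw": 0}
    - {"offset": [0, 0, 0], "twist": [0, 0, 0], "claw": 0}
    - {"offset": [0, 0, 0], "twist": [0, 0, 0], "claw": 0}
    - {"offset": [0, 0, 0], "twist": [0, 0, 0], "claw": 0}

```text
time: 11.47
tcp_pos: [0.5169, -0.0993, 0.2194]
tcp_rot: [-0.037, 0.999, -0.0, 0.0]
force: [0.2, -0.5, -0.4]
grip_width: 0.008
finger_force: 0.0
```

```bash
python3 -c "
from h import *
tin()
w=robot.grab_frame('wrist');g=robot.grab_frame('scene')
b=cv2.resize(g['color'][130:290,200:360],(400,400),interpolation=cv2.INTER_CUBIC)
a=cv2.resize(w['color'][130:290,150:310],(400,400),interpolation=cv2.INTER_CUBIC)
cv2.imwrite('pics/w5.png',np.hstack([a,b]))"
```

```text
tin [0.498  0.172  0.0726] err 0.0018 0.66 0.89
11.6667 [ 0.5169 -0.0993  0.2195] [ 0.2 -0.   0.4]
```

View pics/w5.png

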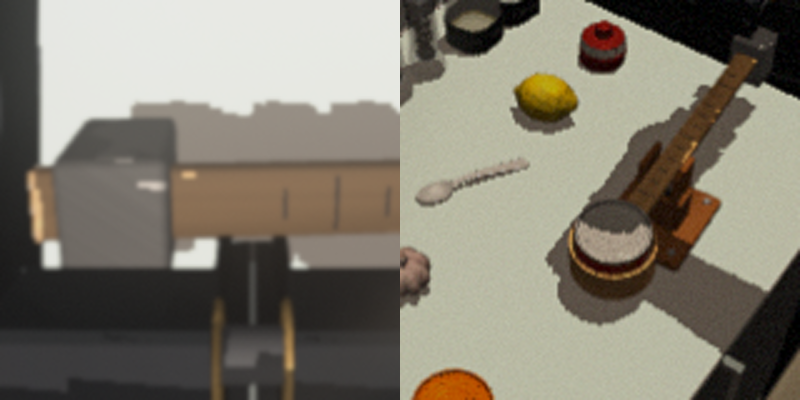

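The beam has tipped: the block has dropped below the fingertips and the bar looks nearly level, swinging free. I let it settle.

Request:
drive_tool:
  deltas:
    - {"offset": [0, 0, 0], "twist": [0, 0, 0], "claw": 0}
    - {"offset": [0, 0, 0], "twist": [0, 0, 0], "claw": 0}
    - {"offset": [0, 0, 0], "twist": [0, 0, 0], "claw": 0}
    - {"offset": [0, 0, 0], "twist": [0, 0, 0], "claw": 0}
    - {"offset": [0, 0, 0], "twist": [0, 0, 0], "claw": 0}

```text
time: 12.18
tcp_pos: [0.5169, -0.0993, 0.2195]
tcp_rot: [-0.037, 0.999, -0.0, 0.0]
force: [-1.2, -0.2, -0.1]
grip_width: -0.0
finger_force: 0.0
```

```bash
python3 -c "from h import *; tin()"
```

```text
tin [0.4969 0.1724 0.07  ] err 0.0027 0.96 0.74
12.3833 [ 0.5169 -0.0993  0.2195] [ 0.4  0.4 -0.1]
```

Request:
drive_tool:
  deltas:
    - {"offset": [0, 0, 0], "twist": [0, 0, 0], "claw": 0}
    - {"offset": [0, 0, 0], "twist": [0, 0, 0], "claw": 0}
    - {"offset": [0, 0, 0], "twist": [0, 0, 0], "claw": 0}
    - {"offset": [0, 0, 0], "twist": [0, 0, 0], "claw": 0}
    - {"offset": [0, 0, 0], "twist": [0, 0, 0], "claw": 0}

```text
time: 12.8
tcp_pos: [0.5169, -0.0993, 0.2195]
tcp_rot: [-0.037, 0.999, -0.0, 0.0]
force: [-0.3, -0.7, -0.5]
grip_width: 0.003
finger_force: 0.0
```

Request:
drive_tool:
  deltas:
    - {"offset": [0, 0, 0], "twist": [0, 0, 0], "claw": 0}
    - {"offset": [0, 0, 0], "twist": [0, 0, 0], "claw": 0}
    - {"offset": [0, 0, 0], "twist": [0, 0, 0], "claw": 0}
    - {"offset": [0, 0, 0], "twist": [0, 0, 0], "claw": 0}
    - {"offset": [0, 0, 0], "twist": [0, 0, 0], "claw": 0}

```text
time: 13.22
tcp_pos: [0.5169, -0.0993, 0.2194]
tcp_rot: [-0.037, 0.999, -0.0, -0.0]
force: [-1.3, 1.4, 0.3]
grip_width: 0.006
finger_force: 0.0
```

Request:
drive_tool:
  deltas:
    - {"offset": [0, 0, 0], "twist": [0, 0, 0], "claw": 0}
    - {"offset": [0, 0, 0], "twist": [0, 0, 0], "claw": 0}
    - {"offset": [0, 0, 0], "twist": [0, 0, 0], "claw": 0}
    - {"offset": [0, 0, 0], "twist": [0, 0, 0], "claw": 0}
    - {"offset": [0, 0, 0], "twist": [0, 0, 0], "claw": 0}

```text
time: 13.63
tcp_pos: [0.5168, -0.0993, 0.2194]
tcp_rot: [-0.037, 0.999, -0.0, -0.0]
force: [0.3, -0.2, 0.3]
grip_width: 0.007
finger_force: 0.0
```

Request:
drive_tool:
  deltas:
    - {"offset": [0, 0, 0], "twist": [0, 0, 0], "claw": 0}
    - {"offset": [0, 0, 0], "twist": [0, 0, 0], "claw": 0}
    - {"offset": [0, 0, 0], "twist": [0, 0, 0], "claw": 0}
    - {"offset": [0, 0, 0], "twist": [0, 0, 0], "claw": 0}
    - {"offset": [0, 0, 0], "twist": [0, 0, 0], "claw": 0}

```text
time: 14.05
tcp_pos: [0.5169, -0.0993, 0.2194]
tcp_rot: [-0.037, 0.999, 0.0, 0.0]
force: [0.4, -0.7, -0.8]
grip_width: 0.004
finger_force: 0.0
```

```bash
python3 -c "
from h import *
tin();tin()
w=robot.grab_frame('wrist');g=robot.grab_frame('scene')
b=cv2.resize(g['color'][130:290,200:360],(400,400),interpolation=cv2.INTER_CUBIC)
a=cv2.resize(w['color'][130:290,150:310],(400,400),interpolation=cv2.INTER_CUBIC)
cv2.imwrite('pics/w6.png',np.hstack([a,b]))"
```

```text
tin [0.4973 0.1726 0.0671] err 0.0033 0.87 0.87
14.25 [ 0.5168 -0.0993  0.2195] [ 0.  -0.2 -0.6]
tin [0.4976 0.1726 0.0705] err 0.0028 0.96 0.55
14.45 [ 0.5168 -0.0993  0.2195] [-1.   0.8 -0.6]
```

View pics/w6.png

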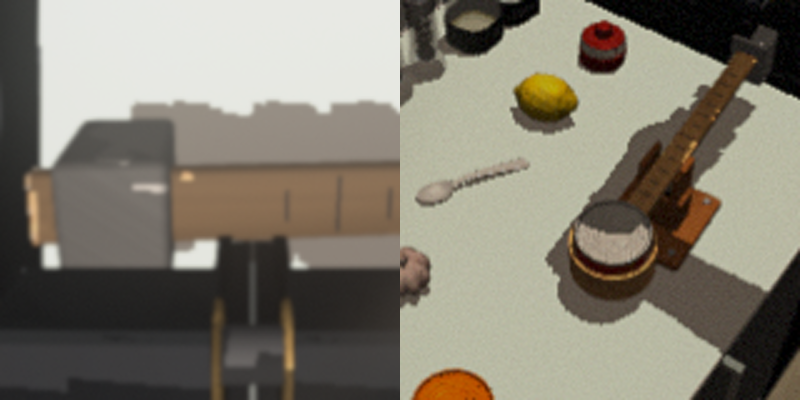

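The beam has settled with both ends in the air. It tipped slowly, so the centre of mass is only just past the crest's dish-side edge. I'll slide it about 6 mm more to centre it: lower the fingers just above the bar and creep to contact.

Request:
drive_tool:
  deltas:
    - {"offset": [0, 0, 15], "twist": [0, 0, 0], "claw": 0}
    - {"offset": [0, 0, 15], "twist": [0, 0, 0], "claw": 0}
    - {"offset": [0, 0, 12], "twist": [0, 0, 0], "claw": 0}
    - {"offset": [0, 0, 8], "twist": [0, 0, 0], "claw": 0}
    - {"offset": [0, 0, 0], "twist": [0, 0, 0], "claw": 0}

```text
time: 14.97
tcp_pos: [0.5159, -0.0993, 0.1678]
tcp_rot: [-0.037, 0.999, -0.0, -0.002]
force: [-0.6, 0.6, 0.7]
grip_width: 0.007
finger_force: 0.0
```

```bash
python3 -c "
from h import *
tin();tin()
w=robot.grab_frame('wrist');g=robot.grab_frame('scene')
b=cv2.resize(g['color'][130:290,200:360],(400,400),interpolation=cv2.INTER_CUBIC)
a=cv2.resize(w['color'][130:290,150:310],(400,400),interpolation=cv2.INTER_CUBIC)
cv2.imwrite('pics/w7.png',np.hstack([a,b]))"
```

```text
tin [0.4979 0.1728 0.073 ] err 0.0024 0.66 0.91
15.1667 [ 0.5174 -0.0993  0.1702] [-0.2 -0.4 -0.3]
tin [0.4971 0.1726 0.0731] err 0.0023 0.81 0.98
15.3667 [ 0.5171 -0.0993  0.1701] [ 0.4 -0.4 -0.3]
```

View pics/w7.png

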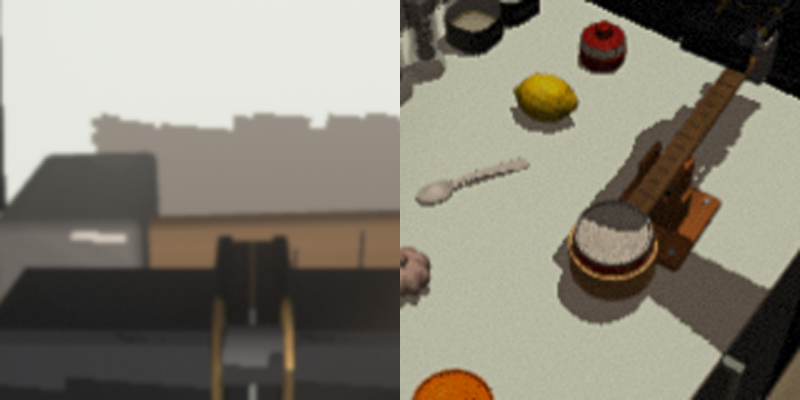

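Run:
```python
from h import *
f=robot.grab_frame("wrist"); Rm,t,K,k=cam(f); o=-Rm.T@t; print("F",K[0,0],"cam",o.round(4),"axis",Rm[2].round(3))
im=cv2.imread("pics/w6.png")[:,:400].astype(int).sum(2); im7=cv2.imread("pics/w7.png")[:,:400].astype(int).sum(2)
# rows of far-lower point, as heights along the beam's -x side plane, for w7 (now) and w6 (50 mm higher)
d=np.array([.077,-.997,0]); n=np.array([.997,.077,0])
for name,(u,v),dz in (("w7 bar edge",(200,217),0),("w7 blk corner",(148,217),0),("w6 bar edge",(200,165),.0493),("w6 blk near",(172,165),.0493)):
    oo,r=ray(f,(u/2.5+150,v/2.5+130)); oo=oo+[0,0,dz]
    for z in (.085,.090,.095,.103,.110):
        P=oo+r*(z-oo[2])/r[2]; q=P-[.503,.0705,0]
        print(name,z,"along %.1f across %.1f mm"%(q@d*1e3,q@n*1e3))
tips=robot.sense(); print(tips["tcp_pos"],tips["force"].round(2)); q=tips["tcp_pos"]-[.503,.0705,0]; print("tip along/across",q@d*1e3,q@n*1e3)
```

```text
F 266.5665655346116 cam [ 0.438  -0.1044  0.2622] axis [ 0.289  0.023 -0.957]
w7 bar edge 0.085 along 183.9 across -8.8 mm
w7 bar edge 0.09 along 183.5 across -10.7 mm
w7 bar edge 0.095 along 183.1 across -12.7 mm
w7 bar edge 0.103 along 182.4 across -15.8 mm
w7 bar edge 0.11 along 181.8 across -18.6 mm
w7 blk corner 0.085 along 198.7 across -8.8 mm
w7 blk corner 0.09 along 197.9 across -10.7 mm
w7 blk corner 0.095 along 197.1 across -12.7 mm
w7 blk corner 0.103 along 195.8 across -15.8 mm
w7 blk corner 0.11 along 194.6 across -18.6 mm
w6 bar edge 0.085 along 187.5 across -9.2 mm
w6 bar edge 0.09 along 187.1 across -10.8 mm
w6 bar edge 0.095 along 186.7 across -12.3 mm
w6 bar edge 0.103 along 186.1 across -14.7 mm
w6 bar edge 0.11 along 185.5 across -16.9 mm
w6 blk near 0.085 along 197.5 across -9.3 mm
w6 blk near 0.09 along 196.8 across -10.8 mm
w6 blk near 0.095 along 196.2 across -12.3 mm
w6 blk near 0.103 along 195.2 across -14.7 mm
w6 blk near 0.11 along 194.4 across -16.9 mm
[ 0.51691162 -0.0993293   0.16972127] [-0.42 -0.09  0.08]
tip along/across 170.39100583432523 0.7930273541499645
```

The two wrist views cross at a bar top of about 92 mm near the block, where level would be 85 mm. So the weight end is still about 0.035 rad high and the fingertips clear the bar by about 8 mm. The gap to the block is about 17 mm. I creep in.

Request:
drive_tool:
  deltas:
    - {"offset": [0, -5, 1], "twist": [0, 0, 0], "claw": 0}
    - {"offset": [0, -4, 1], "twist": [0, 0, 0], "claw": 0}
    - {"offset": [0, -3, 0], "twist": [0, 0, 0], "claw": 0}
    - {"offset": [0, -2, 0], "twist": [0, 0, 0], "claw": 0}

```text
time: 15.85
tcp_pos: [0.5178, -0.1139, 0.1673]
tcp_rot: [-0.037, 0.999, -0.0, -0.0]
force: [0.3, -0.3, -0.5]
grip_width: 0.007
finger_force: 0.0
```

Request:
drive_tool:
  deltas:
    - {"offset": [0, -1, 0], "twist": [0, 0, 0], "claw": 0}
    - {"offset": [0, -1, 0], "twist": [0, 0, 0], "claw": 0}

```text
time: 16.02
tcp_pos: [0.518, -0.1156, 0.1674]
tcp_rot: [-0.037, 0.999, -0.0, -0.0]
force: [-0.8, 0.6, -0.3]
grip_width: 0.004
finger_force: 0.0
```

Request:
drive_tool:
  deltas:
    - {"offset": [0, -1, 0], "twist": [0, 0, 0], "claw": 0}
    - {"offset": [0, -1, 0], "twist": [0, 0, 0], "claw": 0}

```text
time: 16.18
tcp_pos: [0.5182, -0.1172, 0.1674]
tcp_rot: [-0.037, 0.999, 0.0, 0.0]
force: [0.1, 3.1, -0.5]
grip_width: 0.005
finger_force: 1.6
```

Request:
drive_tool:
  deltas:
    - {"offset": [0, -1, 0], "twist": [0, 0, 0], "claw": 0}
    - {"offset": [0, -1, 0], "twist": [0, 0, 0], "claw": 0}

```text
time: 16.35
tcp_pos: [0.5181, -0.1187, 0.1671]
tcp_rot: [-0.037, 0.999, 0.001, -0.0]
force: [-0.1, 3.6, -0.6]
grip_width: 0.003
finger_force: 2.1
```

Contact came at y≈-0.1165. About 4 mm more, then back off and up.

Request:
drive_tool:
  deltas:
    - {"offset": [0, -1, 0], "twist": [0, 0, 0], "claw": 0}
    - {"offset": [0, -1, 0], "twist": [0, 0, 0], "claw": 0}
    - {"offset": [0, -1, 0], "twist": [0, 0, 0], "claw": 0}
    - {"offset": [0, -1, 0], "twist": [0, 0, 0], "claw": 0}
    - {"offset": [0, 0, 0], "twist": [0, 0, 0], "claw": 0}

```text
time: 16.77
tcp_pos: [0.5186, -0.1233, 0.1674]
tcp_rot: [-0.037, 0.999, 0.0, -0.0]
force: [0.1, 4.0, -0.8]
grip_width: 0.007
finger_force: 1.9
```

Request:
drive_tool:
  deltas:
    - {"offset": [0, 4, 0], "twist": [0, 0, 0], "claw": 0}
    - {"offset": [0, 8, 0], "twist": [0, 0, 0], "claw": 0}
    - {"offset": [0, 6, -5], "twist": [0, 0, 0], "claw": 0}
    - {"offset": [0, 0, -22], "twist": [0, 0, 0], "claw": 0}
    - {"offset": [0, 0, -22], "twist": [0, 0, 0], "claw": 0}

```text
time: 17.18
tcp_pos: [0.5167, -0.1048, 0.2167]
tcp_rot: [-0.038, 0.999, -0.0, -0.001]
force: [1.1, 0.0, 0.3]
grip_width: 0.009
finger_force: 0.0
```

Request:
drive_tool:
  deltas:
    - {"offset": [0, 0, -30], "twist": [0, 0, 0], "claw": 0}
    - {"offset": [0, 0, -30], "twist": [0, 0, 0], "claw": 0}
    - {"offset": [0, 0, 0], "twist": [0, 0, 0], "claw": 0}
    - {"offset": [0, 0, 0], "twist": [0, 0, 0], "claw": 0}
    - {"offset": [0, 0, 0], "twist": [0, 0, 0], "claw": 0}

```text
time: 17.6
tcp_pos: [0.5168, -0.105, 0.2765]
tcp_rot: [-0.037, 0.999, 0.0, -0.0]
force: [-0.1, 0.4, -0.9]
grip_width: 0.009
finger_force: 0.0
```

Request:
drive_tool:
  deltas:
    - {"offset": [0, 0, 0], "twist": [0, 0, 0], "claw": 0}
    - {"offset": [0, 0, 0], "twist": [0, 0, 0], "claw": 0}
    - {"offset": [0, 0, 0], "twist": [0, 0, 0], "claw": 0}
    - {"offset": [0, 0, 0], "twist": [0, 0, 0], "claw": 0}
    - {"offset": [0, 0, 0], "twist": [0, 0, 0], "claw": 0}

```text
time: 18.02
tcp_pos: [0.5173, -0.1053, 0.276]
tcp_rot: [-0.037, 0.999, -0.0, -0.001]
force: [-0.2, -0.8, -0.9]
grip_width: 0.007
finger_force: 0.0
```

```bash
python3 -c "
from h import *
tin();tin();tin()"
```

```text
tin [0.4974 0.1668 0.0807] err 0.0028 0.92 0.72
18.2167 [ 0.5173 -0.1053  0.2763] [0.2 0.4 0. ]
tin [0.4973 0.1674 0.0804] err 0.0032 0.78 0.65
18.4167 [ 0.5173 -0.1053  0.2765] [-0.9 -0.2 -0.1]
18.6167 [ 0.5173 -0.1053  0.2765] [ 0.4  0.9 -0.3]
```

The tin rose about 9 mm to z≈0.0805, which matches a level beam. I let it rest, then check with a level-model overlay.

Request:
drive_tool:
  deltas:
    - {"offset": [0, 0, -30], "twist": [0, 0, 0], "claw": 0}
    - {"offset": [30, 0, -20], "twist": [0, 0, 0], "claw": 0}
    - {"offset": [40, 0, 0], "twist": [0, 0, 0], "claw": 0}
    - {"offset": [40, 0, 0], "twist": [0, 0, 0], "claw": 0}
    - {"offset": [40, 0, 0], "twist": [0, 0, 0], "claw": 0}

```text
time: 19.03
tcp_pos: [0.3662, -0.1166, 0.3264]
tcp_rot: [-0.037, 0.999, 0.0, 0.0]
force: [-0.2, 0.9, 1.1]
grip_width: 0.004
finger_force: 0.0
```

Request:
drive_tool:
  deltas:
    - {"offset": [0, 0, 0], "twist": [0, 0, 0], "claw": 0}
    - {"offset": [0, 0, 0], "twist": [0, 0, 0], "claw": 0}
    - {"offset": [0, 0, 0], "twist": [0, 0, 0], "claw": 0}
    - {"offset": [0, 0, 0], "twist": [0, 0, 0], "claw": 0}
    - {"offset": [0, 0, 0], "twist": [0, 0, 0], "claw": 0}

```text
time: 19.45
tcp_pos: [0.3689, -0.1163, 0.3263]
tcp_rot: [-0.037, 0.999, -0.0, -0.0]
force: [0.4, -0.2, -0.7]
grip_width: 0.002
finger_force: 0.0
```

Request:
drive_tool:
  deltas:
    - {"offset": [0, 0, 0], "twist": [0, 0, 0], "claw": 0}
    - {"offset": [0, 0, 0], "twist": [0, 0, 0], "claw": 0}
    - {"offset": [0, 0, 0], "twist": [0, 0, 0], "claw": 0}
    - {"offset": [0, 0, 0], "twist": [0, 0, 0], "claw": 0}
    - {"offset": [0, 0, 0], "twist": [0, 0, 0], "claw": 0}

```text
time: 19.87
tcp_pos: [0.3679, -0.1165, 0.3263]
tcp_rot: [-0.037, 0.999, -0.0, -0.0]
force: [-0.4, -0.4, -0.2]
grip_width: 0.004
finger_force: 0.0
```

Run:
```python
from h import *
tin();tin()
f=robot.grab_frame("top"); g=robot.grab_frame("scene")
d=np.array([.077,-.997,0]); n=np.array([.997,.077,0])
def pts(s,th,kind):
    # beam coords -> world, ridge at beam x=s, crest z .075
    a=np.linspace(0,2*np.pi,40)
    L={"tin":np.c_[-150+37.5*np.cos(a),37.5*np.sin(a),np.full(40,25)],"blk":np.array([[152,22,28],[188,22,28],[188,-22,28],[152,-22,28],[152,22,28]]),
       "bar":np.array([[-106,13,10],[152,13,10],[152,-13,10],[-106,-13,10]])}[kind]/1e3
    u=L[:,0]-s; x=u*np.cos(th)-L[:,2]*np.sin(th); z=u*np.sin(th)+L[:,2]*np.cos(th)
    return np.array([.501,.0705,.075])+np.outer(x,d)+np.outer(L[:,1],n)+np.outer(z,[0,0,1])
out=[]
s=-.052
for F,(r0,c0,h,w),sc in ((g,(140,225,110,130),3),(f,(205,210,45,130),3)):
    im=cv2.resize(F["color"][r0:r0+h,c0:c0+w],None,fx=sc*1.0,fy=sc*1.0,interpolation=cv2.INTER_CUBIC)
    im=np.clip(im.astype(int)*1.6,0,255).astype(np.uint8); raw=im.copy()
    for th,col in ((0,(0,255,0)),(.08,(0,0,255))):
        for k in ("tin","blk","bar"):
            p=((proj(F,pts(s,th,k))-[c0,r0]+.5)*sc).round().astype(np.int32); cv2.polylines(im,[p],False,col,1)
    out.append(np.hstack([raw,im]))
cv2.imwrite("pics/end.png",np.vstack(out)); print(np.vstack(out).shape)
```

```text
tin [0.498  0.1678 0.0813] err 0.0036 0.63 0.94
20.0667 [ 0.3677 -0.1165  0.3265] [-0.4 -0.4 -0.3]
tin [0.498  0.1666 0.0814] err 0.0024 0.75 0.97
20.2667 [ 0.3677 -0.1165  0.3265] [ 0.1  1.  -0.7]
(465, 780, 3)
```

View pics/end.png

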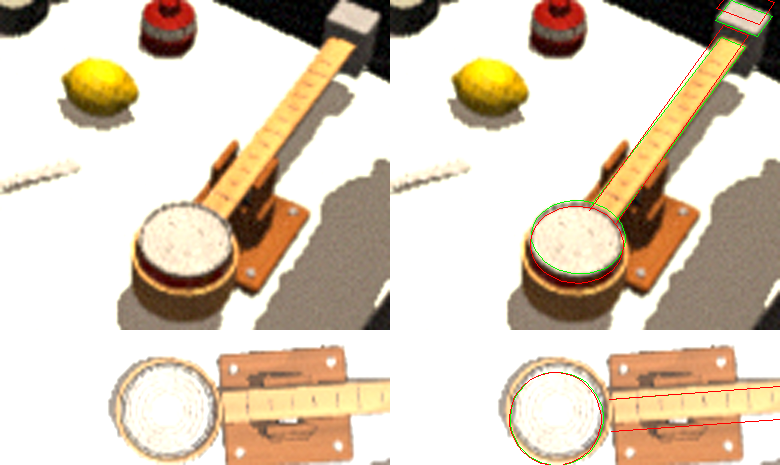

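The green level model fits both the block's top and the tin's top; the red 0.08 rad model does not. The tin sits in the dish and the bystanders in view look unmoved. I allow a little more rest, then hand in.

Request:
drive_tool:
  deltas:
    - {"offset": [0, 0, 0], "twist": [0, 0, 0], "claw": 0}
    - {"offset": [0, 0, 0], "twist": [0, 0, 0], "claw": 0}
    - {"offset": [0, 0, 0], "twist": [0, 0, 0], "claw": 0}
    - {"offset": [0, 0, 0], "twist": [0, 0, 0], "claw": 0}
    - {"offset": [0, 0, 0], "twist": [0, 0, 0], "claw": 0}

```text
time: 20.78
tcp_pos: [0.3677, -0.1165, 0.3265]
tcp_rot: [-0.037, 0.999, -0.0, 0.0]
force: [0.2, 0.4, 1.3]
grip_width: 0.006
finger_force: 0.0
```

Request:
drive_tool:
  deltas:
    - {"offset": [0, 0, 0], "twist": [0, 0, 0], "claw": 0}
    - {"offset": [0, 0, 0], "twist": [0, 0, 0], "claw": 0}
    - {"offset": [0, 0, 0], "twist": [0, 0, 0], "claw": 0}
    - {"offset": [0, 0, 0], "twist": [0, 0, 0], "claw": 0}
    - {"offset": [0, 0, 0], "twist": [0, 0, 0], "claw": 0}

```text
time: 21.2
tcp_pos: [0.3677, -0.1165, 0.3265]
tcp_rot: [-0.037, 0.999, 0.0, 0.0]
force: [-0.6, -0.1, 0.1]
grip_width: 0.009
finger_force: 0.0
```

Request:
drive_tool:
  deltas:
    - {"offset": [0, 0, 0], "twist": [0, 0, 0], "claw": 0}
    - {"offset": [0, 0, 0], "twist": [0, 0, 0], "claw": 0}
    - {"offset": [0, 0, 0], "twist": [0, 0, 0], "claw": 0}
    - {"offset": [0, 0, 0], "twist": [0, 0, 0], "claw": 0}
    - {"offset": [0, 0, 0], "twist": [0, 0, 0], "claw": 0}

```text
time: 21.62
tcp_pos: [0.3677, -0.1165, 0.3265]
tcp_rot: [-0.037, 0.999, -0.0, 0.0]
force: [0.3, 0.0, 0.9]
grip_width: 0.005
finger_force: 0.0
```

```bash
python3 -c "
from h import *
tin();tin()
print(robot.finish_job())"
```

```text
tin [0.4982 0.1668 0.0802] err 0.0037 0.93 0.58
21.8167 [ 0.3677 -0.1165  0.3265] [-0.1 -0.1 -0. ]
22.0167 [ 0.3677 -0.1165  0.3265] [-0.8 -0.1  0.4]
the job is handed in; nothing more can be done
None
```

The job is handed in at about 22 s: the beam balances level on the ridge within camera accuracy, both ends in the air, the tin still seated in the dish and the arm clear; the hand-in returned no verdict.

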